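# Put a cell on charge in a spring-contact charger

## Robot

A 7-joint arm with a two-finger parallel gripper is mounted at the origin on the work surface. World frame = base frame: x ahead of the robot, y to its left, z up, the work surface at z = 0. Lengths are in mm, angles in rad, forces in N, time in s.
With the tool pointing down it reaches from about 400 to 850 mm from the base axis. Payload 6.9 kg.
Tool frame: the origin (TCP) lies where the fingers leave the gripper's body, on its centre line; the fingertips stand 73 mm ahead of it and the grasp point (between the pads) lies 54 mm ahead of it; z points along the fingers, y is the line along which they close (so a half turn about z gives the same grasp; the last joint's range is limited). The gripper opens to 85 mm and grips with 20 to 120 N. Pads are 22 mm wide; open, the fingers measure 114 mm over their backs; the gripper's body (76 mm by 85 mm) begins 54 mm behind the grasp point. The pads swing forward as they close: fully open they stand 13 mm farther back than shut.
Start: joints at [1.367, 0.507, -0.238, 1.5, 0.126, 1.149, -0.155], TCP at [189.918, -595.437, 303.875] pointing down, gripper open.
Joint ranges: [-3.08, 3.08], [-0.24, 2.05], [-1.43, 1.35], [0, 2.5], [-1.52, 4.66], [0.17, 1.96], [-2.89, 2.89]. Speed limits (rad/s): [2.39, 2.39, 3.14, 3.14, 3.14, 3.14, 3.14].

## Interface

Orientations are given as a rotation vector (axis times angle).
In Python, from rig import r gives the robot as it stands.
- The arm moves only by the shell command python3 -m jog 'ROWS' [FORCE]. ROWS is JSON, one flat list of numbers, 7 for each row, row after row: the shift along the tool's x, y, z in mm, then the turn, a rotation vector about the tool's x, y, z in rad, then the finger opening in mm, from 0 to 85.4. In form: [dx, dy, dz, rx, ry, rz, fingers, dx, dy, dz, rx, ry, rz, fingers, ...]. A call has 1 to 12 rows; each row shifts and turns the commanded pose from where the row before left it, along the tool's axes as they then stand; what a row does not reach is not made up. A row lasts 1/8 s, in which the tool goes at most 62.5 mm and 10.7 degrees, less where a joint would pass 70% of its speed; a pose out of reach is approached as far as the arm can. A call with a gripper value outside its range is refused whole. The fingers move at their own pace and stop on an object; FORCE is the grip in N (left out, the last holds). Time passes only in rows, so rows that do not move let the fingers close. It gives the time, the measured TCP pose, the force, the opening and the grip force at its end, in the units of the state.
- r.get_obs(): the state, without advancing time (a new reading comes with each control period).
- r.capture(name): name is "scene" or "top" or "wrist"; returns a dict with "pixels" (400x640x3 uint8, red, green, blue), "K" (3x3 intrinsics, pixels), "dist_coeffs" ([k1, k2, p1, p2, k3] as OpenCV has them; the pictures are not rectified), "view" (4x4, takes a point from world to camera coordinates). Camera axes: x right, y down, z forward; pixel columns grow to the right and rows downward; lengths in mm; the calibration is good to about 2 mm. A picture is of the moment at which its call begins. There is no depth.
- r.sign_off(): hands the job in; it is judged then, once.
The state is a dict: "time_s": time; "joints": joint angles; "joint_vel": joint speeds; "tau": joint torques, N m; "ee_pos": TCP position; "ee_rot": TCP orientation; "contact_force": force on the tool from outside, world axes, zero at the start; "ft_torque": the same for the moment, N m; "grip_width": finger opening in mm; "grip_force": force on a finger pad.
Only numpy, scipy, OpenCV 4.12 (cv2) and the standard library are available. Lean on these libraries where they do the work, as an engineer would, in place of code of your own. Each camera call takes 0.05 s, during which the arm holds its last target. There are 200 camera calls.

## Task

Put the thickest of the three loose cells in the tray on charge in the charger's free end bay, the one at the opposite end from the cell already charging. Hold the cell sloping with its button end up, push the bay's sprung contact back with its flat end without driving the contact all the way to its stop, then tip the button end down behind the head until the cell lies fully home in the bay between both contacts, and let go. Leave the other cells, the screwdriver and the wheel where they are.

Things in the scene. Friction and masses are not known exactly. Their poses are not given: they have to be found in the camera images.
- charger: Dark four-bay cell charger fixed to the bench, its tall head nearer the robot; 155 mm long (x), 126 wide (y). Origin under it on the bench, x along the bays to the head, z up. Bay floors at z = 12 mm. Head: x = 35 to 80 mm, full width, top z = 46. Bays centred at y = 45, 15, -15, -45 mm; the one at +45 holds the charging cell, the one at -45 is wanted. Tail wall (x = -75 to -69), top z = 23.
- bay_button (a point): Where the centre of the cell's button tip must finally be, in the wanted bay: on the head's upright face, 13 mm over the bay floor. Axes as the charger's. The bay has ribs 3 mm tall, 17 mm apart, along both sides, from the head face 58 mm towards the tail; a 26 mm cell lies on the floor between them.
- bay_flat (a point): Where the centre of the cell's flat end must finally be: 68 mm from bay_button towards the tail, 13 mm over the bay floor. Axes as the charger's.
- contact_d (a joint): Travel (m) of the wanted bay's sprung contact, a carriage 18 mm wide with a flat upright front plate, top edge 16 mm over the bay floor. At 0 the plate stands 60 mm from the head face; it is pushed towards the tail up to its stop at 0.016. Spring: 5 N at rest, 0.8 N more per mm. A seated cell holds it at 0.008; at about 0.0105 the cell tips down clear of the head.
- contact_face (a point): Middle of the front plate of that sprung contact, 8 mm over the bay floor, moving with it. Axes as the charger's.
- cell_big_mid (a point): Middle of the thickest cell, on its axis: a grey-wrapped cylinder 26 mm in diameter, 68 mm long with its button (steel, 9.6 mm in diameter, 2 mm long); the other end is flat. About 92 g. x axis towards the button end; roll about x is free. Starts level in the tray's saddles, button end towards the robot, axis 25.4 mm above the bench.
- cell_big_button (a point): Centre of that cell's button tip, 34 mm from the middle.
- cell_big_flat (a point): Centre of that cell's flat end, 34 mm from the middle.
- tray: Grey printed cell tray, fixed, 86 mm (x) by 176 mm (y), origin under it on the bench. Base 4 mm thick; cell places at y = 56, 0, -56 mm, cells along x, each in two V saddles 10 mm long at x = -26 and 26 mm, saddle tops 22 mm above the bench, within 19 mm of the cell's axis; open between the saddles. Which cell lies in which place varies.
- cell_mid_mid (a point): Middle of a thinner loose cell in the tray, 21 mm in diameter, 70 mm long. To be left alone.
- cell_thin_mid (a point): Middle of the thinnest loose cell in the tray, 18 mm in diameter, 66 mm long. To be left alone.
- cell_charging_mid (a point): Middle of the cell already in the charger's other end bay, 26 mm in diameter, 68 mm long. To be left alone.
- screwdriver: Screwdriver with a yellow handle, 180 mm long, lying on the bench beyond the work. To be left alone.
- wheel: Small rubber-tyred robot wheel lying flat on the bench, 65 mm in diameter, 30 mm tall, origin under its centre. To be left alone.

How it is judged (in metres and radians):
On the way:
1. the flat end pushes the sprung contact back by at least 4 mm while the cell slopes at least 15 degrees, button end up (value of joint contact_d above 0.004 m and angle between cell_big_mid's own x axis and vertical below 1.31 rad and distance between cell_big_flat and contact_face below 0.025 m), for 0.1 s.
At the end, for the whole second after the job is handed in: The thickest cell lies in the wanted end bay, button tip and flat end each within 4 mm of their seated places, the sprung contact held back 6 to 10 mm; the charging cell within 6 mm, the other loose cells within 15 mm, the screwdriver and wheel within 20 mm of their starts (distance between cell_big_button and bay_button below 0.004 m and distance between cell_big_flat and bay_flat below 0.004 m and value of joint contact_d between 0.006 and 0.01 m and distance of cell_charging_mid from where it was at the start of the episode below 0.006 m and distance of each of cell_mid_mid, cell_thin_mid from where it was at the start of the episode below 0.015 m and distance of each of screwdriver, wheel from where it was at the start of the episode below 0.02 m); the robot touches nothing.
It fails at once if the sprung contact is driven to its stop (pushed back more than 15.5 mm) (value of joint contact_d above 0.0155 m).
It fails at once if the cell already charging is disturbed by more than 6 mm (distance of cell_charging_mid from where it was at the start of the episode above 0.006 m).
It fails at once if another loose cell is moved by more than 15 mm (distance of any of cell_mid_mid, cell_thin_mid from where it was at the start of the episode above 0.015 m).
It fails at once if the screwdriver or the wheel is moved by more than 20 mm (distance of any of screwdriver, wheel from where it was at the start of the episode above 0.02 m).
It also fails if it takes over 54 s, if anything falls off the work surface, if the arm or the gripper's body presses on something with over 40 N, if the wrist force passes 120 N, or if a joint passes its speed limit or range.

## Working session

There is one attempt and no reset: what is moved stays moved. The work goes in short steps, Python scripts to look and compute and a shell command to move; the robot and the scene stay as the last step left them, time stands still between calls to the robot, and variables do not carry over. Pictures are saved under pics/ and viewed, at most 13 in all, crops included, and the job is handed in when it is done.

```bash
ls; mkdir -p pics; python3 - <<'E'
from rig import r
import cv2,numpy as np
o=r.get_obs();print({k:np.round(v,3).tolist() for k,v in o.items()})
for n in("scene","top"):
    c=r.capture(n);cv2.imwrite(f"pics/{n}0.png",c["pixels"][:,:,::-1]);print(n,c["K"],c["dist_coeffs"],np.round(c["view"],3))
E
```

```text
pics
{'time_s': 0.0, 'joints': [1.367, 0.508, -0.238, 1.501, 0.126, 1.149, -0.155], 'joint_vel': [0.0, 0.0, -0.002, 0.0, -0.0, 0.002, 0.001], 'tau': [0.0, -62.059, -2.186, -24.965, 0.013, 0.012, 0.0], 'ee_pos': [189.755, -595.105, 303.022], 'ee_rot': [-3.102, -0.483, 0.001], 'contact_force': [-0.733, -0.404, 0.716], 'ft_torque': [-0.025, 0.004, -0.048], 'grip_force': 0.0, 'grip_width': 85.45}
scene [[418.10836755   0.         311.06466211]
 [  0.         418.10836755 199.94903016]
 [  0.           0.           1.        ]] [-0.09976609  0.          0.          0.          0.        ] [[ 3.680000e-01  9.300000e-01  1.000000e-03 -2.424250e+02]
 [ 7.700000e-01 -3.050000e-01 -5.610000e-01 -4.464150e+02]
 [-5.210000e-01  2.070000e-01 -8.280000e-01  1.101026e+03]
 [ 0.000000e+00  0.000000e+00  0.000000e+00  1.000000e+00]]
top [[407.02116989   0.         316.29507874]
 [  0.         407.02116989 195.67172091]
 [  0.           0.           1.        ]] [-0.01961045  0.          0.          0.          0.        ] [[-8.00000e-03 -1.00000e+00 -1.00000e-02  3.78650e+01]
 [-9.85000e-01  9.00000e-03 -1.73000e-01  5.95001e+02]
 [ 1.73000e-01  9.00000e-03 -9.85000e-01  8.83220e+02]
 [ 0.00000e+00  0.00000e+00  0.00000e+00  1.00000e+00]]
```

View pics/top0.png

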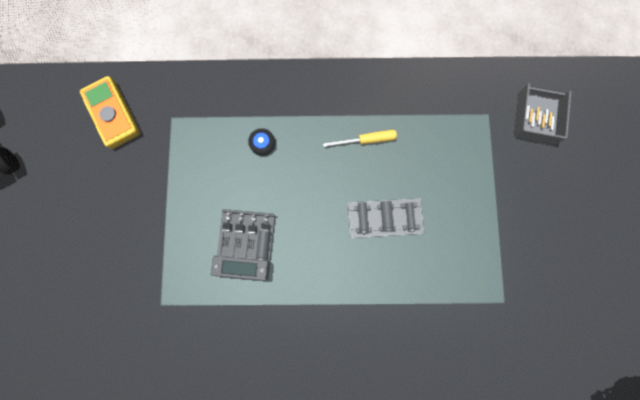

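View pics/scene0.png

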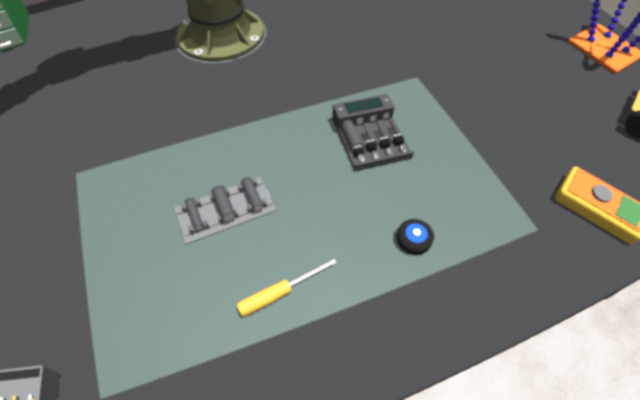

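The top view shows the charger at about (245,245) with the charging cell on its right. The tray is at about (386,218) with the thick cell in the middle place at about (387,217). The scene view agrees: head towards the robot, wanted bay on the world +y side.

```bash
cat > h.py <<'E'
from rig import r
import cv2,numpy as np
from scipy.spatial.transform import Rotation as R
def cap(n,f=None):
    c=r.capture(n)
    if f: cv2.imwrite("pics/"+f,c["pixels"][:,:,::-1])
    return c
def ray(c,px,z):
    p=cv2.undistortPoints(np.array([[px]],float),c["K"],np.array(c["dist_coeffs"]))[0,0]
    V=np.array(c["view"]);o=-V[:3,:3].T@V[:3,3];d=V[:3,:3].T@np.r_[p,1]
    return o+d*(z-o[2])/d[2]
def proj(c,P):
    V=np.array(c["view"]);return cv2.projectPoints(np.array(P,float).reshape(-1,3),cv2.Rodrigues(V[:3,:3])[0],V[:3,3],c["K"],np.array(c["dist_coeffs"]))[0][:,0]
def st():
    o=r.get_obs();return o,np.array(o["ee_pos"]),R.from_rotvec(o["ee_rot"])
def delta(P,M):
    "tool-frame shift and turn to reach TCP P, rotation matrix M"
    o,p,q=st();return np.round(q.inv().apply(np.array(P)-p),1),np.round((q.inv()*R.from_matrix(M)).as_rotvec(),4)
E
python3 - <<'E'
from h import *
c=cap("top")
for n,px,z in[("cell front",(388,232),38),("cell back",(386,203),38),("tray",(386,218),15),("headL",(212,277),46),("headR",(270,281),46),("tailL",(224,211),23),("tailR",(275,213),23),("wheel",(261,141),30),("scrd",(397,134),10)]:print(n,ray(c,px,z).round(1))
c=cap("scene")
for n,px,z in[("cell",(223,203),38),("headfar",(392,97),46),("headnear",(335,103),46)]:print(n,ray(c,px,z).round(1))
E
```

```text
cell front [ 511.6 -130.9   38. ]
cell back [ 578.9 -128.8   38. ]
tray [ 546.6 -131.3   15. ]
headL [413.2 268.4  46. ]
headR [403.7 137.8  46. ]
tailL [565.7 251.4  23. ]
tailR [559.9 130.6  23. ]
wheel [734.4 165.5  30. ]
scrd [ 755.2 -167.    10. ]
cell [ 562.2 -132.3   38. ]
headfar [434.  276.9  46. ]
headnear [406.9 154.3  46. ]
```

```bash
python3 - <<'E'
from h import *
M=np.diag([1.,-1,-1])
d,w=delta([500,-130,280],M);print(d,w,d/12)
E
```

```text
[ 436.9 -348.9   23.7] [-1.100e-03  2.000e-04  3.088e-01] [ 36.40833333 -29.075        1.975     ]
```

```bash
python3 -m jog '[36.5,-29,2,0,0,0,44,36.5,-29,2,0,0,0,44,36.5,-29,2,0,0,0,44,36.5,-29,2,0,0,0,44,36.5,-29,2,0,0,0,44,36.5,-29,2,0,0,0,44,36.5,-29,2,0,0,0,44,36.5,-29,2,0,0,0,44,36.5,-29,2,0,0,0,44,36.5,-29,2,0,0,0,44,36.5,-29,2,0,0,0,44,36.5,-29,2,0,0,0,44]'
python3 -m jog '[0,0,0,0,0,0.155,44,0,0,0,0,0,0.154,44,0,0,0,0,0,0,44,0,0,0,0,0,0,44]'
python3 - <<'E'
from h import *
c=cap("wrist","w1.png");d,w=delta([500,-130,280],np.diag([1.,-1,-1]));print(d,w)
V=np.array(c["view"]);print((-V[:3,:3].T@V[:3,3]).round(),V[:3,:3].round(2))
E
```

```text
time_s: 1.7
ee_pos: [502.1, -129.5, 279.8]
ee_rot: [3.104, 0.483, 0.0]
contact_force: [0.9, -0.8, -0.1]
grip_width: 43.9
grip_force: 0.0
time_s: 2.2
ee_pos: [501.4, -130.8, 279.9]
ee_rot: [3.142, 0.005, -0.0]
contact_force: [0.6, -0.7, -0.2]
grip_width: 44.3
grip_force: 0.0
[-1.4 -0.9 -0.1] [-0.      0.      0.0023]
[ 576. -130.  349.] [[ 0.   -1.    0.  ]
 [-0.96 -0.    0.29]
 [-0.29 -0.   -0.96]]
```

View pics/w1.png

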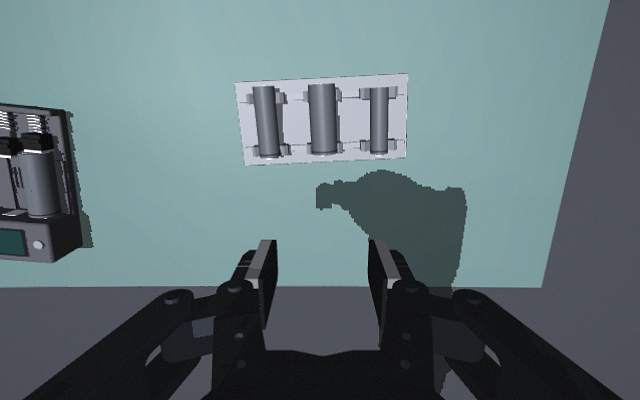

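The wrist view shows the tray with corners at about (236,82), (408,73), (406,157) and (245,165). The 26 mm cell is in the middle, columns 309–339 and rows 83–155, and the charger's corner is at the left edge.

```bash
python3 - <<'E'
from h import *
c=cap("wrist");im=c["pixels"];hsv=cv2.cvtColor(im,cv2.COLOR_RGB2HSV)
m=((hsv[...,1]<40)&(hsv[...,2]>110)).astype(np.uint8)*255
m[:, :220]=0;m[:,420:]=0;m[:60]=0;m[175:]=0
m=cv2.morphologyEx(m,cv2.MORPH_CLOSE,np.ones((35,35)))
k=max(cv2.findContours(m,0,1)[0],key=cv2.contourArea);P=np.array([ray(c,p,4)[:2] for p in k[:,0].astype(float)],np.float32)
print("tray",cv2.minAreaRect(P))
g=cv2.cvtColor(im,cv2.COLOR_RGB2GRAY)
for v in(100,110,120,130,140):print(v,g[v,298:350].tolist())
for u in(318,323):print(u,g[74:100,u].tolist(),g[140:168,u].tolist())
E
```

```text
tray ((550.5884399414062, -130.21795654296875), (85.99519348144531, 176.12744140625), 2.9478282928466797)
100 [184, 184, 185, 175, 100, 119, 151, 153, 149, 120, 90, 71, 86, 94, 104, 106, 112, 113, 116, 126, 134, 143, 147, 150, 146, 135, 122, 115, 107, 103, 100, 96, 89, 79, 75, 64, 50, 60, 120, 100, 96, 94, 88, 97, 203, 196, 194, 196, 195, 194, 193, 196]
110 [197, 198, 197, 197, 199, 197, 196, 196, 197, 200, 193, 84, 74, 92, 98, 103, 110, 111, 114, 122, 130, 140, 145, 147, 151, 138, 128, 117, 113, 107, 100, 96, 90, 82, 77, 67, 55, 44, 90, 102, 203, 194, 193, 194, 194, 192, 194, 195, 194, 196, 194, 193]
120 [198, 195, 196, 196, 195, 196, 197, 197, 196, 198, 195, 141, 64, 83, 93, 102, 107, 108, 113, 117, 125, 133, 140, 145, 147, 143, 129, 118, 115, 108, 104, 102, 97, 88, 81, 71, 58, 47, 74, 94, 86, 104, 202, 196, 194, 195, 193, 194, 196, 193, 194, 192]
130 [195, 196, 197, 196, 194, 197, 196, 195, 196, 195, 197, 193, 115, 73, 88, 98, 100, 109, 113, 115, 121, 130, 139, 141, 144, 149, 131, 127, 116, 112, 106, 101, 96, 91, 87, 74, 66, 52, 62, 93, 87, 104, 203, 195, 194, 192, 193, 193, 193, 194, 194, 191]
140 [196, 194, 194, 195, 194, 194, 194, 195, 195, 196, 195, 198, 193, 62, 78, 91, 102, 105, 109, 112, 118, 124, 130, 136, 140, 145, 139, 127, 118, 114, 109, 104, 98, 93, 87, 82, 67, 54, 43, 83, 83, 120, 173, 197, 195, 196, 195, 192, 190, 194, 194, 194]
318 [167, 168, 168, 167, 180, 196, 200, 197, 199, 188, 149, 141, 140, 142, 143, 142, 140, 141, 137, 140, 136, 139, 138, 135, 133, 134] [118, 118, 117, 117, 117, 117, 115, 114, 116, 116, 118, 99, 70, 96, 112, 159, 199, 194, 193, 193, 199, 178, 150, 164, 162, 161, 162, 162]
323 [169, 170, 170, 135, 183, 197, 197, 200, 200, 173, 130, 123, 123, 126, 126, 127, 130, 128, 131, 128, 129, 129, 133, 131, 132, 136] [145, 142, 142, 143, 143, 141, 142, 140, 143, 142, 142, 120, 88, 116, 136, 215, 234, 190, 192, 191, 197, 174, 149, 163, 161, 164, 162, 163]
```

```bash
python3 - <<'E'
from h import *
c=cap("wrist")
for v,u in((110,(308.9+335.7)/2),(130,(309.9+336.3)/2),(140,(310.7+336.8)/2)):print(v,ray(c,(u,v),25.4).round(1))
print("flat",ray(c,(321,83.3),38.4).round(1),"shoulder",ray(c,(324.5,151.2),38.4).round(1))
a=np.deg2rad(2.95);C,S=np.cos(a),np.sin(a)
M=np.array([[C,S,0],[S,-C,0],[0,0,-1]])
print(delta([550.6,-130.2,160],M))
E
```

```text
110 [ 562.8 -130.1   25.4]
130 [ 543.6 -130.9   25.4]
140 [ 533.8 -131.6   25.4]
flat [ 586.8 -128.9   38.4] shoulder [ 524.7 -132.3   38.4]
(array([ 49.2,  -0.7, 119.9]), array([-0.0001, -0.    , -0.0504]))
```

```bash
python3 -m jog '[25,0,32,0,0,-0.05,44,25,0,32,0,0,0,44,0,-0.5,33,0,0,0,44,0,0,33,0,0,0,44,0,0,0,0,0,0,44,0,0,0,0,0,0,44]'
python3 - <<'E'
from h import *
c=cap("wrist","w2.png")
a=np.deg2rad(2.95);C,S=np.cos(a),np.sin(a)
M=np.array([[C,S,0],[S,-C,0],[0,0,-1]])
print(delta([552,-130.6,89.5],M))
P=np.array([552,-130.6,25.4]);d=np.array([C,S,0])
print(proj(c,[P+34*d+[0,0,13],P-32*d+[0,0,13],P-34*d]).round(1).tolist())
E
```

```text
time_s: 3.1
ee_pos: [551.9, -129.2, 151.0]
ee_rot: [3.141, 0.078, 0.002]
contact_force: [1.0, 0.8, 0.2]
grip_width: 43.9
grip_force: 0.0
(array([-0.4,  1.3, 61.9]), array([ 0.0005, -0.0022, -0.0016]))
[[326.0, 169.9], [325.9, 271.2], [325.7, 263.8]]
```

View pics/w2.png

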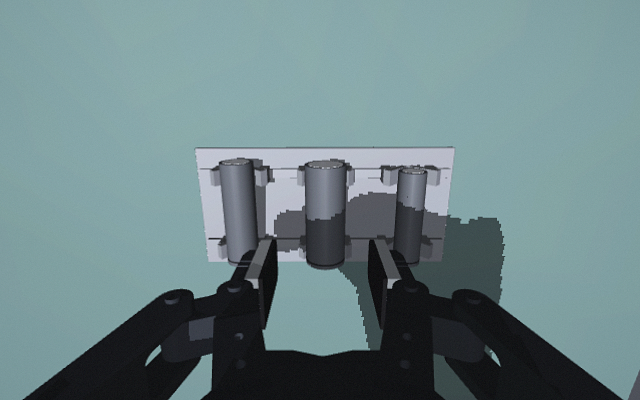

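The view from above shows the big cell centred at column 325, with its flat rim at about row 169 and its shoulder at about row 269. This matches the prediction, and the open fingers straddle it.

```bash
python3 -m jog '[0.5,1.3,15,0,0,0,44,0,0,15,0,0,0,44,0,0,16,0,0,0,44,0,0,16,0,0,0,44,0,0,0,0,0,0,44,0,0,0,0,0,0,24,0,0,0,0,0,0,20,0,0,0,0,0,0,20,0,0,0,0,0,0,20,0,0,0,0,0,0,20]' 80
python3 - <<'E'
from h import *
print(st()[0]["grip_width"],st()[0]["grip_force"]);cap("wrist","w3.png")
E
```

```text
time_s: 4.4
ee_pos: [552.3, -130.7, 88.4]
ee_rot: [3.14, 0.078, 0.002]
contact_force: [-0.0, -1.8, 5.3]
grip_width: 23.4
grip_force: 78.8
23.423654935780476 78.81953716278076
```

View pics/w3.png

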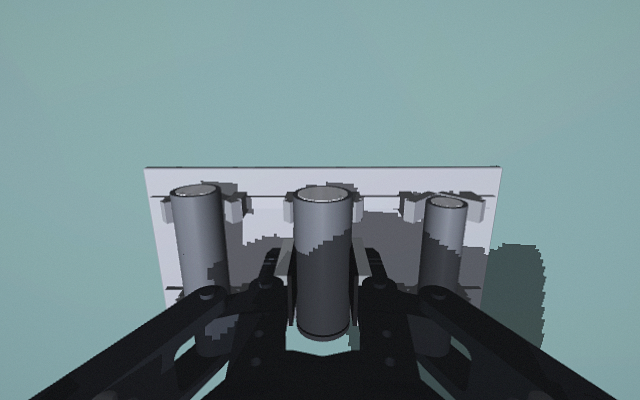

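The cell sits between the pads, still level, with nothing else touched. Next I lift and travel towards the charger.

```bash
python3 -m jog '[0,0,-10,0,0,0,20,0,0,-30,0,0,0,20,0,0,-40,0,0,0,20,0,0,-40,0,0,0,20,0,0,-40,0,0,0,20,0,0,0,0,0,0,20,0,0,0,0,0,0,20]'
python3 - <<'E'
from h import *
cap("wrist","w4.png"); o=st()[0];print(o["joints"],o["grip_width"])
c=cap("top","t4.png")
E
```

```text
time_s: 5.32
ee_pos: [551.3, -130.0, 247.4]
ee_rot: [-3.14, -0.079, 0.002]
contact_force: [0.1, 0.7, -1.3]
grip_width: 23.4
grip_force: 78.6
[ 0.39259295  0.47641375 -0.30846238  1.73930858  0.17100847  0.95451415
 -1.50383852] 23.339499565881216
```

View pics/w4.png

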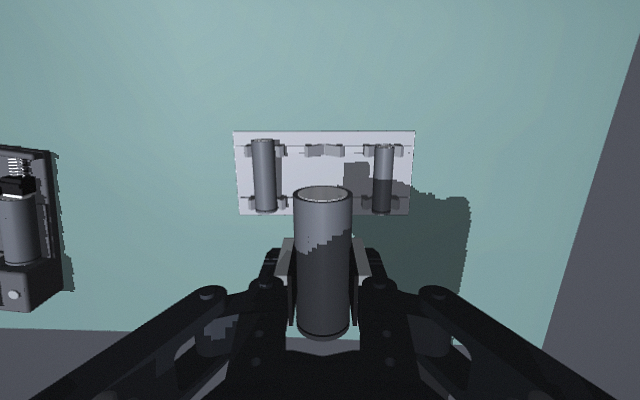

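```bash
python3 - <<'E'
from h import *
print(delta([470,130,290],np.diag([1.,-1,-1])))
E
python3 - <<'E'
from h import *
# predicted image of held cell for tool offsets (no yaw matters): extents of flat rim
c=cap("wrist");o,p,q=st()
t=np.linspace(0,2*np.pi,73)
for x0 in(0,2,4):
  for z0 in(62,65,68):
    A=np.c_[np.full(73,x0+34),13*np.cos(t),z0+13*np.sin(t)]
    f=proj(c,q.apply(A)+p);A[:,0]=x0-32;b=proj(c,q.apply(A)+p)
    print(x0,z0,f.min(0).round(),f.max(0).round(),b.max(0).round())
E
```

```text
(array([ -68.2, -263.9,  -43. ]), array([-0.0008,  0.0026,  0.05  ]))
0 62 [294. 187.] [355. 205.] [351. 345.]
0 65 [294. 185.] [354. 203.] [351. 340.]
0 68 [295. 184.] [354. 201.] [350. 335.]
2 62 [294. 183.] [355. 200.] [351. 341.]
2 65 [294. 181.] [354. 198.] [351. 336.]
2 68 [295. 180.] [354. 196.] [350. 332.]
4 62 [294. 179.] [355. 196.] [351. 337.]
4 65 [294. 177.] [354. 193.] [351. 333.]
4 68 [295. 176.] [354. 191.] [350. 328.]
```

```bash
python3 -m jog '[-9,-33,-6,0,0,0.06,20,-9,-33,-6,0,0,0.065,20,-9,-33,-6,0,0,0,20,-9,-33,-6,0,0,0,20,-9,-33,-6,0,0,0,20,-9,-33,-6,0,0,0,20,-9,-33,-6,0,0,0,20,-9,-33,-1,0,0,0,20,0,0,0,0,0,0,20,0,0,0,0,0,0,20]'
python3 - <<'E'
from h import *
cap("wrist","w5.png");cap("scene","s5.png")
E
```

```text
time_s: 6.72
ee_pos: [493.6, 136.2, 290.1]
ee_rot: [3.138, -0.118, -0.002]
contact_force: [-0.3, -0.8, -0.3]
grip_width: 23.3
grip_force: 78.7
```

View pics/w5.png

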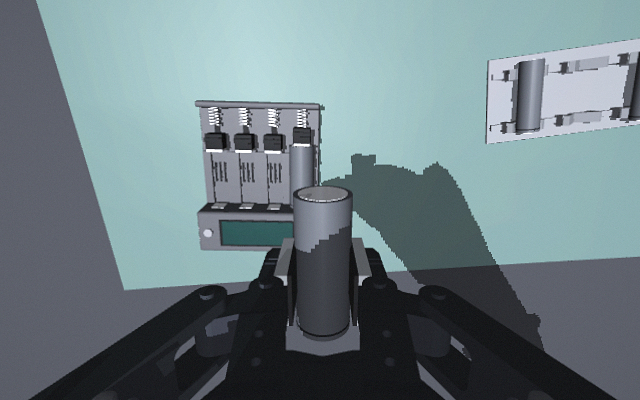

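The view shows the charger with tail wall at row ~103, contacts at row ~140 and head at rows 205–250. The wanted bay is leftmost at about column 216. I'll view an enlarged crop to get accurate pixels.

```bash
python3 - <<'E'
import cv2
im=cv2.imread("pics/w5.png")[92:256,190:334];cv2.imwrite("pics/w5c.png",cv2.resize(im,(504,574),interpolation=cv2.INTER_CUBIC))
E
```

```text
(no output)
```

View pics/w5c.png

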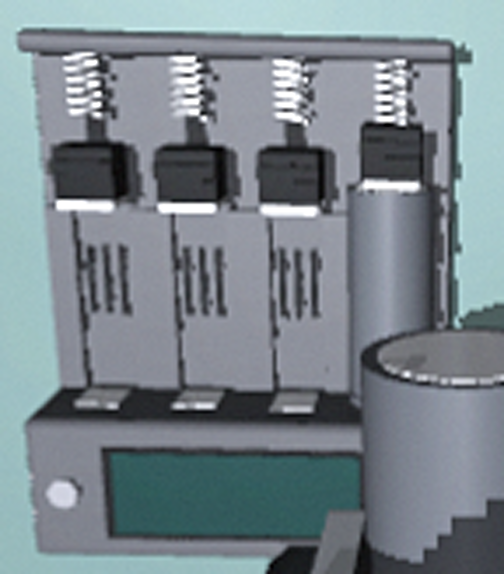

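```bash
cat > fit.py <<'E'
from h import *
def fit(c,obs):
    # obs: (px, charger xyz)
    W=np.array([ray(c,p,q[2])[:2] for p,q in obs]);L=np.array([q[:2] for p,q in obs],float)
    lm,wm=L.mean(0),W.mean(0);a,b=L-lm,W-wm
    th=np.arctan2((a[:,0]*b[:,1]-a[:,1]*b[:,0]).sum(),(a*b).sum())
    Q=np.array([[np.cos(th),-np.sin(th)],[np.sin(th),np.cos(th)]])
    o=wm-Q@lm;print("origin",o.round(1),"yaw",np.rad2deg(th).round(2),"resid\n",(W-(L@Q.T+o)).round(1))
    return o,Q
E
python3 - <<'E'
from fit import *
c=cap("wrist")
f=lambda u,v:(190+u/3.5-.36,92+v/3.5-.36)
obs=[(f(19,30),(-75,-63,23)),(f(456,42),(-75,63,23)),(f(27,423),(35,-63,46)),(f(38,552),(80,-63,46)),(f(85,211),(-25,-45,28)),(f(187,212),(-25,-15,28)),(f(290,215),(-25,15,28))]
o,Q=fit(c,obs)
print("bay mid",o+Q@[1,-45],"plate",o+Q@[-25,-45],st()[1])
E
```

```text
origin [492.4 203. ] yaw 174.41 resid
 [[ 0.1 -0.9]
 [-0.3  0.3]
 [-0.9 -1. ]
 [ 2.  -0.8]
 [-0.4  1. ]
 [-0.1  0.9]
 [-0.4  0.6]]
bay mid [495.78880578 247.93194102] plate [521.66497099 245.39736528] [493.86307961 135.57902036 290.46746824]
```

```bash
cat > plan.py <<'E'
from h import *
O=np.array([492.2,203.,12.]);TH=np.deg2rad(174.4);ZC=65.
xc=np.array([np.cos(TH),np.sin(TH),0]);yc=np.array([-np.sin(TH),np.cos(TH),0]);zc=np.array([0,0,1.])
def pose(s,bx,h,by=-45):
    "TCP pose putting the flat end's bottom corner at charger x=bx, h over floor, slope s deg"
    s=np.deg2rad(s);d=np.cos(s)*xc+np.sin(s)*zc;n=np.cos(s)*zc-np.sin(s)*xc
    mid=O+bx*xc+by*yc+h*zc+34*d+13*n
    tx,tz=-d,-n
    return mid-ZC*tz,np.c_[tx,yc,tz]
def go(s,bx,h,by=-45):
    print((s,bx,h),*delta(*pose(s,bx,h,by)))
def where():
    "slope, B x, h, lateral from measured pose"
    o,p,q=st();M=q.as_matrix();d=-M[:,0];s=np.arcsin(d[2]);n=-M[:,2]
    b=p-ZC*n-34*d-13*n-O
    print("slope %.1f bx %.1f h %.1f y %.1f yawerr %.4f"%(np.rad2deg(s),b@xc,b[2],b@yc,M[:,1]@xc),np.round(np.array(o["contact_force"])@np.c_[xc,yc,zc],1),round(o["time_s"],2),round(o["grip_width"],1))
E
python3 -c "
from plan import *
where();go(0,-33,70)
P,M=pose(35,-9,45);P0,M0=pose(0,-33,70)
print(R.from_matrix(M0).inv().apply(P-P0),(R.from_matrix(M0).inv()*R.from_matrix(M)).as_rotvec())"
```

```text
slope 0.0 bx -42.2 h 200.4 y 66.3 yawerr -0.0207 [-0.   0.4 -0.6] 6.88 22.9
(0, -33, 70) [  -6.8 -112.2  130.4] [0.0007 0.0007 0.0207]
[2.68877925e+01 3.02745520e-14 1.96045417e+01] [ 0.00000000e+00 -6.10865238e-01 -1.40959339e-17]
```

```bash
python3 -m jog '[-2,-28,0,0,0,0.02,20,-2,-28,0,0,0,0,20,-2,-28,10,0,0,0,20,-1,-28,30,0,0,0,20,0,0,30,0,0,0,20,0,0,0,0,-0.153,0,20,0,0,0,0,-0.153,0,20,0,0,0,0,-0.153,0,20,0,0,0,0,-0.152,0,20,0,0,0,0,0,0,20,0,0,0,0,0,0,20]'
python3 - <<'E'
from plan import *
where();print(np.round(st()[0]["joints"],2));go(35,-8,30)
cap("scene","s6.png")
c=cap("wrist","w6.png")
E
```

```text
time_s: 8.25
ee_pos: [496.9, 248.8, 220.8]
ee_rot: [-2.967, 0.142, 0.932]
contact_force: [-1.1, 0.3, 0.3]
grip_width: 23.3
grip_force: 78.6
slope 34.9 bx 16.5 h 125.3 y -46.0 yawerr -0.0021 [ 1.2 -0.2  0.3] 8.25 23.3
[-0.14  0.76 -0.43  1.44 -0.06  1.49 -2.19]
(35, -8, 30) [74.8  1.1 64.1] [ 0.0011 -0.0024  0.0019]
```

View pics/w6.png

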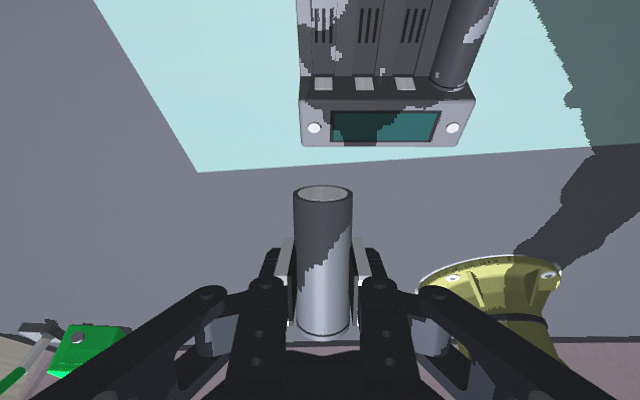

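The tilted view shows the head at the top of the picture with the wanted bay's head contact at column 323. The held cell's axis is also at column 323, so the lateral alignment is good.

```bash
python3 - <<'E'
from plan import *
c=cap("wrist")
L=[(35,-63,34),(35,63,34),(80,-63,34),(80,63,34),(35,-45,10)]
print([(l,proj(c,O+l[0]*xc+l[1]*yc+l[2]*zc).round(1).tolist()) for l in L])
g=cv2.cvtColor(c["pixels"],cv2.COLOR_RGB2GRAY)
print("col313",g[70:155,322].tolist());print("row125",g[125,290:312].tolist(),g[125,455:480].tolist())
E
```

```text
[((35, -63, 34), [[299.9, 100.0]]), ((35, 63, 34), [[481.5, 99.9]]), ((80, -63, 34), [[302.8, 147.4]]), ((80, 63, 34), [[459.3, 147.5]]), ((35, -45, 10), [[325.5, 80.4]])]
col313 [79, 81, 78, 62, 49, 46, 70, 151, 157, 151, 155, 153, 155, 151, 154, 153, 153, 154, 196, 111, 45, 50, 51, 52, 52, 50, 48, 50, 57, 67, 80, 87, 82, 78, 79, 78, 82, 76, 135, 166, 160, 161, 161, 160, 159, 161, 159, 162, 167, 165, 167, 164, 162, 164, 164, 168, 167, 166, 162, 163, 160, 162, 159, 161, 162, 159, 161, 161, 162, 161, 162, 160, 162, 160, 162, 151, 183, 214, 211, 210, 209, 211, 211, 210, 212]
row125 [211, 210, 211, 209, 210, 209, 211, 212, 213, 207, 115, 144, 154, 161, 161, 163, 161, 157, 146, 233, 243, 239] [237, 239, 242, 219, 120, 111, 160, 158, 157, 134, 156, 212, 210, 210, 210, 210, 209, 210, 209, 211, 210, 210, 211, 210, 211]
```

```bash
python3 -m jog '[25,0,21,0,0,0,20,25,0,21,0,0,0,20,25,0,22,0,0,0,20,0,0,0,0,0,0,20,0,0,0,0,0,0,20]'
python3 - <<'E'
from plan import *
where();go(35,-8,3,-46)
c=cap("scene","s7.png");im=c["pixels"][70:190,310:440,::-1];cv2.imwrite("pics/s7c.png",cv2.resize(im,None,fx=4.5,fy=4.5,interpolation=2))
E
```

```text
time_s: 9.02
ee_pos: [521.3, 247.3, 127.1]
ee_rot: [-2.966, 0.14, 0.933]
contact_force: [0.6, 0.2, -1.0]
grip_width: 23.3
grip_force: 78.6
slope 34.9 bx -7.8 h 31.7 y -46.9 yawerr -0.0032 [-0.6 -0.3 -1. ] 9.03 23.3
(35, -8, 3) [16.6  0.9 23.4] [ 0.0009 -0.0012  0.0033]
```

View pics/s7c.png

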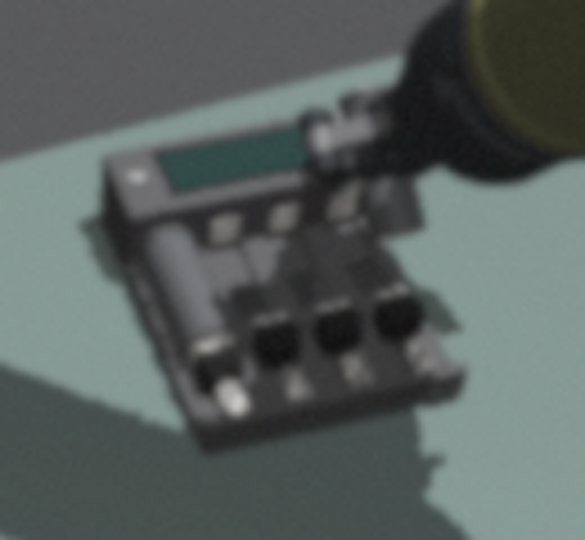

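The scene crop shows the arm over the wanted end bay, the cell's lower end above the bay in front of its contact, and the charging cell untouched. I'll now lower it under force watch.

```bash
python3 -m jog '[5.2,0.3,7.3,0,0,0.003,20,5.2,0.3,7.2,0,0,0,20,2.5,0.3,3.6,0,0,0,20,2.5,0,3.6,0,0,0,20,0,0,0,0,0,0,20,0,0,0,0,0,0,20]'
python3 -c "
from plan import *
where();go(35,-14,3.5,-46)"
```

```text
time_s: 9.82
ee_pos: [521.6, 245.7, 99.0]
ee_rot: [-2.966, 0.146, 0.935]
contact_force: [-0.1, 0.4, -1.3]
grip_width: 23.4
grip_force: 78.6
slope 35.0 bx -8.2 h 3.6 y -45.3 yawerr -0.0000 [ 0.1 -0.4 -1.3] 9.82 23.4
(35, -14, 3.5) [ 4.8 -0.6 -3.3] [ 0.0013  0.0001 -0.0009]
```

```bash
python3 -m jog '[1.7,-0.3,-1.2,0,0,0,20,1.6,-0.3,-1.2,0,0,0,20,1.6,0,-1.1,0,0,0,20,1.6,0,-1.1,0,0,0,20,0,0,0,0,0,0,20,0,0,0,0,0,0,20]'
python3 -c "
from plan import *
where();go(35,-22,3.5,-46)"
```

```text
time_s: 10.58
ee_pos: [529.1, 245.5, 98.9]
ee_rot: [-2.966, 0.145, 0.937]
contact_force: [-1.8, 0.1, -0.2]
grip_width: 23.2
grip_force: 78.6
slope 35.1 bx -15.6 h 3.6 y -45.8 yawerr -0.0004 [ 1.8  0.1 -0.2] 10.57 23.2
(35, -22, 3.5) [ 5.2 -0.1 -3.6] [ 0.0017  0.0011 -0.0007]
```

```bash
python3 -m jog '[1.6,0,-1.1,0,0,0,20,1.6,0,-1.1,0,0,0,20,0,0,0,0,0,0,20,0,0,0,0,0,0,20]'
python3 -c "
from plan import *
where()"
```

```text
time_s: 11.08
ee_pos: [531.8, 245.3, 99.0]
ee_rot: [-2.965, 0.144, 0.941]
contact_force: [-6.2, 0.3, 0.8]
grip_width: 23.3
grip_force: 78.6
slope 35.2 bx -18.1 h 3.6 y -45.8 yawerr -0.0015 [6.2 0.3 0.8] 11.07 23.3
```

```bash
python3 -m jog '[1.6,0,-1.1,0,0,0,20,1.6,0,-1.1,0,0,0,20,0,0,0,0,0,0,20,0,0,0,0,0,0,20]'
python3 -c "
from plan import *
where()"
```

```text
time_s: 11.58
ee_pos: [534.9, 245.1, 99.0]
ee_rot: [-2.965, 0.143, 0.944]
contact_force: [-9.1, 0.6, 1.9]
grip_width: 23.5
grip_force: 78.6
slope 35.3 bx -21.0 h 3.7 y -45.8 yawerr -0.0021 [9.1 0.3 1.9] 11.57 23.5
```

The contact is moving: 9 N corresponds to about 5 mm of travel. I'll continue to about 10.5 mm.

```bash
python3 -m jog '[1.6,0,-1.1,0,0,0,20,1.6,0,-1.1,0,0,0,20,1.6,0,-1.2,0,0,0,20,0,0,0,0,0,0,20,0,0,0,0,0,0,20]'
python3 -c "
from plan import *
where()
for s,bx,h in((28,-29,3),(20,-31.5,2),(10,-34,1),(0,-36,0.5)): go(s,bx,h,-45.8)"
```

```text
time_s: 12.2
ee_pos: [539.5, 244.7, 99.1]
ee_rot: [-2.964, 0.142, 0.949]
contact_force: [-12.0, 0.0, 2.5]
grip_width: 23.3
grip_force: 78.7
slope 35.5 bx -25.4 h 3.8 y -45.8 yawerr -0.0031 [12.   1.1  2.5] 12.2 23.3
(28, -29, 3) [-6.5  0.3  3.7] [0.0041 0.1309 0.0011]
(20, -31.5, 2) [-13.6   0.2   9.9] [0.004  0.2706 0.0014]
(10, -34, 1) [-21.6   0.2  19.5] [0.0039 0.4451 0.0018]
(0, -36, 0.5) [-28.4   0.1  30.8] [0.0038 0.6196 0.0021]
```

```bash
python3 -c "
from plan import *
go(28,-28.6,3,-45.8)
L=[(28,-28.6,3),(20,-30.4,2),(15,-31.6,1.5),(10,-32.9,1.2),(5,-34.2,1),(0,-35.5,.8)]
for a,b in zip(L,L[1:]):
  P,M=pose(*a);P2,M2=pose(*b);print(b,(M.T@(P2-P)).round(1),np.deg2rad(a[0]-b[0]).round(3))"
```

```text
(28, -28.6, 3) [-6.8  0.3  3.9] [0.0041 0.1309 0.0011]
(20, -30.4, 2) [-8.5 -0.   5.5] 0.14
(15, -31.6, 1.5) [-5.4  0.   3.3] 0.087
(10, -32.9, 1.2) [-5.3 -0.   3.2] 0.087
(5, -34.2, 1) [-5.4  0.   3.2] 0.087
(0, -35.5, 0.8) [-5.4 -0.   3.3] 0.087
```

```bash
python3 -m jog '[-3.4,0.2,1.9,0.004,0.066,0.001,20,-3.5,0.1,1.8,0,0.065,0,20,-4.3,0,2.7,0,0.07,0,20,-4.4,0,2.6,0,0.07,0,20,0,0,0,0,0,0,20,0,0,0,0,0,0,20]'
python3 -c "
from plan import *
where();go(15,-31.6,1.5,-45.8)"
```

```text
time_s: 12.95
ee_pos: [520.8, 246.9, 99.1]
ee_rot: [-3.074, 0.15, 0.541]
contact_force: [-12.8, 2.0, 6.1]
grip_width: 23.1
grip_force: 79.3
slope 20.0 bx -29.5 h 2.2 y -46.5 yawerr -0.0004 [12.9 -0.8  6.1] 12.95 23.1
(15, -31.6, 1.5) [-4.4  0.7  3.2] [-0.0001  0.0865  0.0004]
```

```bash
python3 -m jog '[-4.6,0.5,3,0,0.087,0,20,-5.2,0,3,0,0.087,0,20,0,0,0,0,0,0,20]'
python3 -c "
from plan import *
where();go(5,-34.2,1,-45.8);go(0,-35.5,.8,-45.8)"
```

```text
time_s: 13.32
ee_pos: [508.1, 247.6, 95.5]
ee_rot: [-3.119, 0.15, 0.272]
contact_force: [-12.9, 3.4, 1.0]
grip_width: 23.1
grip_force: 79.4
slope 10.0 bx -31.5 h 0.8 y -45.9 yawerr -0.0019 [13.1 -2.2  1. ] 13.32 23.1
(5, -34.2, 1) [-4.   0.1  2.5] [0.0012 0.0866 0.0018]
(0, -35.5, 0.8) [-9.   0.1  6.3] [0.0011 0.1738 0.0018]
```

```bash
python3 -m jog '[-4.2,0,2.7,0,0.087,0.002,20,-5,0,3.2,0,0.087,0,20,0,0,0,0,0,0,20,0,0,0,0,0,0,20]'
python3 -c "
from plan import *
where();go(0,-34,0,-45.8)
cap('wrist','w8.png')"
```

```text
time_s: 13.82
ee_pos: [498.9, 247.8, 89.9]
ee_rot: [3.135, -0.156, -0.001]
contact_force: [-15.0, 2.4, 1.9]
grip_width: 23.2
grip_force: 79.7
slope 0.0 bx -36.3 h -0.2 y -45.0 yawerr 0.0016 [15.2 -0.9  1.9] 13.82 23.2
(0, -34, 0) [-2.3 -0.6 -0.1] [ 0.0026  0.0008 -0.0016]
```

View pics/w8.png

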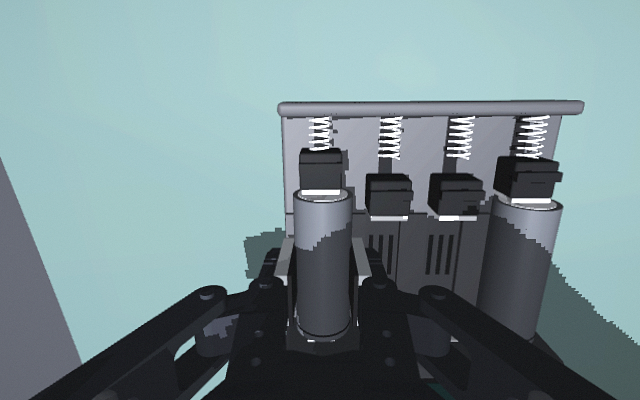

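The view shows the cell level between the fingers, its flat end against the pressed contact at about (320,192), and the charging cell undisturbed. I'll ease it towards the head and release.

```bash
python3 -m jog '[-1.5,0,0.2,0,0,0,20,-1.5,0,0.2,0,0,0,20,-0.5,0,0,0,0,0,20,0,0,0,0,0,0,20,0,0,0,0,0,0,20]'
python3 -c "
from plan import *
where()"
```

```text
time_s: 14.5
ee_pos: [496.6, 248.0, 89.7]
ee_rot: [3.136, -0.157, 0.001]
contact_force: [-12.9, 0.7, 3.0]
grip_width: 23.3
grip_force: 79.8
slope -0.0 bx -34.0 h -0.3 y -45.0 yawerr 0.0025 [12.9  0.6  3. ] 14.5 23.3
```

```bash
python3 -m jog '[-1,0,0.1,0,0,0,20,-0.5,0,0,0,0,0,20,0,0,0,0,0,0,20,0,0,0,0,0,0,20]'
python3 -c "
from plan import *
where()"
```

```text
time_s: 15.0
ee_pos: [495.5, 248.2, 89.7]
ee_rot: [3.136, -0.158, 0.002]
contact_force: [-12.8, 0.4, 1.9]
grip_width: 23.1
grip_force: 79.8
slope -0.1 bx -32.9 h -0.3 y -45.1 yawerr 0.0028 [12.8  0.8  1.9] 15.0 23.1
```

```bash
python3 -m jog '[-0.5,0,0,0,0,0,20,0,0,0,0,0,0,28,0,0,0,0,0,0,34,0,0,0,0,0,0,36,0,0,0,0,0,0,36,0,0,0,0,0,0,36]'
python3 -c "
from plan import *
where();c=cap('wrist','w9.png')
P=O+35*xc-45*yc+13*zc
t=np.linspace(0,6.28,60);F=np.array([P-68*xc+13*np.cos(a)*yc+13*np.sin(a)*zc for a in t]);p=proj(c,F);print(p.min(0),p.max(0))"
```

```text
time_s: 15.75
ee_pos: [499.0, 247.8, 90.3]
ee_rot: [-3.137, 0.162, -0.013]
contact_force: [-0.1, 0.7, -0.0]
grip_width: 36.0
grip_force: 0.0
slope -0.5 bx -37.1 h 0.6 y -45.1 yawerr 0.0052 [ 0.2 -0.6 -0. ] 15.75 36.0
[295.14846068 193.23249304] [354.16049182 211.39318078]
```

View pics/w9.png

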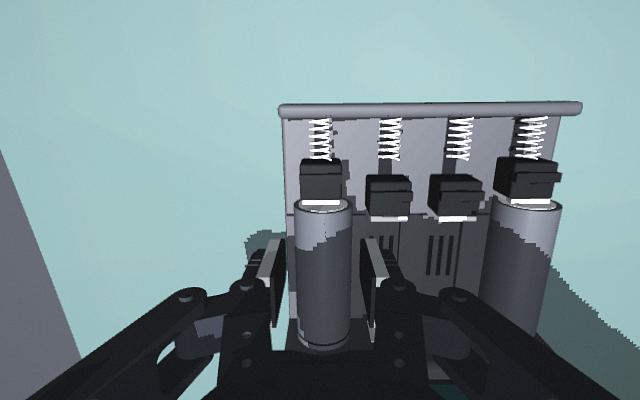

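After release the cell's contact strip at row 203 matches the charging cell's strip at row 202. I'll retreat straight up and check from above.

```bash
python3 -m jog '[0,0,-8,0,0,0,36,0,0,-15,0,0,0,36,0,0,-25,0,0,0,36,0,0,-40,0,0,0,36,0,0,-50,0,0,0,36,-20,30,-40,0,0,0,36,-20,30,-20,0,0,0,36,0,0,0,0,0,0,36,0,0,0,0,0,0,36]'
python3 - <<'E'
from plan import *
c=cap("wrist","w10.png");where()
P=[O+35*xc+y*yc+13*zc-k*xc+13*zc for y in(-45,45) for k in(2,68)]
p=proj(c,P);print(p.round(1).tolist())
a=p.mean(0).astype(int);print(a)
x0,y0=max(a[0]-90,0),max(a[1]-80,0);print(x0,y0)
cv2.imwrite("pics/w10c.png",cv2.resize(c["pixels"][y0:y0+150,x0:x0+190,::-1],None,fx=4,fy=4,interpolation=2))
E
```

```text
time_s: 16.92
ee_pos: [451.5, 192.6, 288.6]
ee_rot: [-3.136, 0.161, -0.015]
contact_force: [-0.2, 1.1, -1.1]
grip_width: 36.4
grip_force: 0.0
slope -0.5 bx 4.8 h 198.3 y 14.1 yawerr 0.0045 [-0.5  0.  -0.4] 16.98 36.2
[[265.0, 168.7], [261.1, 100.9], [353.7, 168.3], [355.2, 100.4]]
[308 134]
218 54
```

View pics/w10c.png

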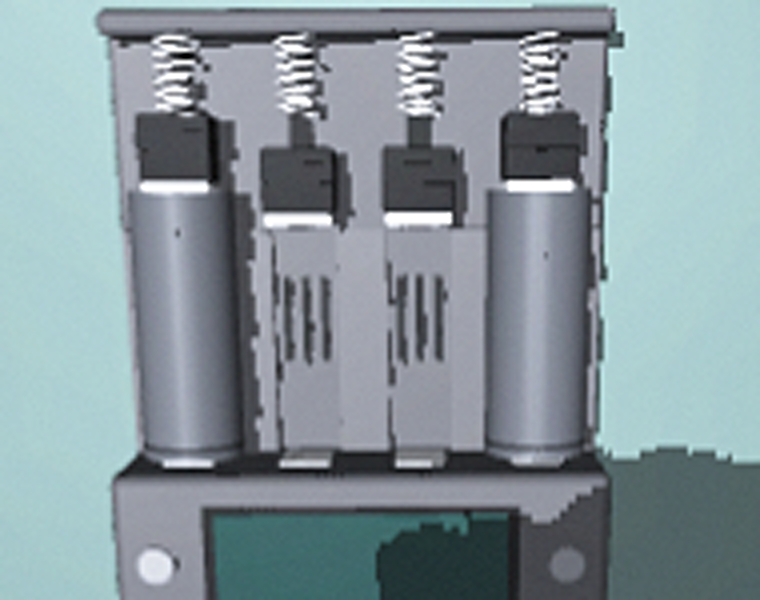

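The crop shows both end bays as mirror images. The new cell (crop x 135–240, y 185–460) lies flat between its head contact and its sprung contact, which sits at the same row as the charging cell's. The robot is clear, so I'm handing in.

```bash
python3 -c "
from rig import r
print(r.sign_off())"
```

```text
the job is handed in; nothing more can be done
None
```

The thickest cell lies seated in the charger's free end bay between both contacts (by the last camera view), the gripper has let go and is clear, nothing else was seen to move, and the job is handed in at about 17 s, though sign-off returned no verdict.

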